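# Hang up the cutlery pot from the tasting-booth crate

## Task

Take the steel cutlery pot with the wire handle out of the crate, where it lies on its side, and stand it upright on the wooden board and let go of it. Then take it again another way and hang it by its wire handle on the free middle hook of the stand, with the pot upright below the hook and its back towards the stand. Leave the other goods in the crate, and do not push about or knock over the bottle, tin and cup on the table.

Things in the scene. Friction and masses are not known exactly. Their poses are not given: they have to be found in the camera images.
- pot: open rectangular pot of 3 mm steel sheet with a wire handle at its back, 0.18 kg; it starts lying on its side. Origin: middle of the side it lies on. x: base (-45 mm) to open mouth (+45), points up when it stands; y: front face (-25) to back face (+25), the handle side; z: across its width, 0 to 60 mm, up as it lies
- pot_bar (a point): middle of the handle's cross-bar, pot frame (88, 37, 30) mm, axes as the pot's. The handle is an arch of 7 mm wire: legs at z = 13 and 47 mm rise from the back face at (25, 27) through (45, 29) to (88, 37) mm in x, y, joined there by the cross-bar along z; clear opening 27 mm wide
- pot_base (a point): the middle of the pot's base, outside: pot frame (-45, 0, 30) mm; axes as the pot's
- crate: low wooden crate, fixed, outside 290 (x) by 300 (y) by 66 mm high, walls and floor 6 mm; origin under its centre. Two steel pots lie side by side in the half nearer the robot, either one left or right, mouths roughly towards the robot; three small things stand in the far half
- plain_pot: another steel pot in the crate, lying on its side, without handle: 100 (x) by 46 (y) by 50 (z) mm, open at its +x end; origin at the middle of its underside as it lies. Leave it in the crate
- jar: amber glass jar standing in the crate, 52 mm across, 78 mm high, origin under its centre
- mill: dark wooden pepper mill standing in the crate, 52 mm across at the foot, 118 mm high, origin under its centre
- can: aluminium can standing in the crate, 54 mm across, 70 mm high, origin under its centre
- small_tin: flat aluminium tin lying between the two pots in the crate, 76 (x) by 26 by 26 mm high, origin under its centre
- board: wooden serving board, fixed, 140 by 140 mm, 16 mm thick, flat; origin under its centre; the pot is stood on it first
- stand: dark steel hook stand, fixed; origin on the table below the middle hook; hooks point to its -x, towards the robot. Foot 130 by 170 by 10 mm, x = -35 to 95. Post 16 mm thick at x = 55 mm; on it a rail along y, 260 mm long, 12 mm thick, at height 240, with hooks at y = -125, 0 and 125 mm. The outer ones are taken: ladle (-y) and spatula (+y), up to 48 mm wide, down to height 70, fixed
- stand_hook (a point): where the handle's wire rests on the free middle hook, stand frame (-4, 0, 244) mm, axes as the stand's. Each hook is 8 mm rod: its axis runs level at height 240 from the rail to x = -12 mm, then slopes up to its tip at x = -26, height 264. Below the middle one a back-rest plate, 70 mm wide, height 120 to 150, faces -x at x = -4 mm
- oil: green oil bottle standing on the table, 64 mm across, 200 mm high, origin under its centre; leave alone
- tin: grey rectangular tin standing on the table, 60 (x) by 85 (y) by 142 mm high with its cap, origin under its centre; leave alone
- cup: white plastic cup standing on the table, 72 mm across the rim, 75 mm high, origin under its centre; leave alone
Mind the look-alikes: they are no part of the job. Several things look just like the board: the one meant starts farthest from the robot's base.

How it is judged:
By the outcome, as a careful person would: the job done as asked, in the order asked, and still so for the second after the job is handed in, with the robot touching nothing.
It also fails if it takes over 58 s, if anything falls off the work surface, if the arm or the gripper's body presses on something with over 40 N, if the wrist force passes 120 N, or if a joint passes its speed limit or range.

## Robot

A 6-joint arm with a two-finger parallel gripper is mounted at the origin on the work surface. World frame = base frame: x ahead of the robot, y to its left, z up, the work surface at z = 0. Lengths are in m, angles in rad, forces in N, time in s.
With the tool pointing down it reaches from about 0.3 to 0.775 m from the base axis. Payload 14.6 kg.
Tool frame: the origin (TCP) lies midway between the tips of the shut fingers; the grasp point (between the pads) lies 19 mm behind it (ctrl.pinch_z is the z of the grasp point in the tool frame, in m); z points along the fingers, y is the line along which they close (so a half turn about z gives the same grasp; the last joint's range is limited). The gripper opens to 94 mm and grips with 3 to 60 N. Pads are 16 mm wide; open, the fingers measure 119 mm over their backs; the gripper's body (75 mm by 177 mm) begins 78 mm behind the grasp point.
Start: joints at [1.065, 0.3, 1.521, -0, 1.321, -0.067], TCP at [0.234, 0.498, 0.205] pointing down, gripper open.
Joint ranges: [-3.03, 3.03], [-0.79, 2.21], [0.23, 2.52], [-1.04, 4.18], [0, 3.07], [-2.55, 2.55]. Speed limits (rad/s): [2.22, 2.22, 2.57, 3.14, 3.14, 3.14].

## Interface

Orientations are given as [roll, pitch, yaw] about the fixed x, y, z axes, in that order (R = Rz(yaw) Ry(pitch) Rx(roll)).
In Python, from station import ctrl, camera, ticket gives the robot as it stands. The module is installed in compiled form; this text tells all that it offers.
- The arm moves only by the shell command python3 -m inch 'ROWS' [FORCE]. ROWS is text: rows parted by semicolons, each of 7 numbers parted by spaces: the opening, from -1 (shut) to 1 (fully open), then the shift along the tool's x, y, z in units of 0.03 m (1.0 is 0.03 m), then the turn, a rotation vector about the tool's x, y, z in units of 10 degrees (1.0 is 10 degrees). In form: grip dx dy dz rx ry rz; .... A call has 1 to 10 rows; each row shifts and turns the commanded pose from where the row before left it, along the tool's axes as they then stand; what a row does not reach is not made up. A row lasts 1/8 s, in which the tool goes at most 62.5 mm and 10.7 degrees, less where a joint would pass 70% of its speed; a pose out of reach is approached as far as the arm can. A call with a number of a shift or a turn outside -1 to 1 is refused whole. A call with a gripper value outside its range is refused whole. The fingers move at their own pace and stop on an object; FORCE is the grip in N (left out, the last holds). Time passes only in rows, so rows that do not move let the fingers close. It gives the time, the measured TCP pose, the force, the opening and the grip force at its end, in the units of the state.
- ctrl.get_obs(): the state, without advancing time (a new reading comes with each control period).
- camera(name): name is "scene" or "top"; returns a dict with "img" (480x640x3 uint8, blue, green, red), "range_z" (480x640 float32, m along the optical axis (not along the pixel's ray), 0 where there is no reading), "intrinsics" (3x3 intrinsics, pixels), "view" (4x4, takes a point from world to camera coordinates). Camera axes: x right, y down, z forward; pixel columns grow to the right and rows downward; lengths in m; the calibration is good to about 2 mm. A picture is of the moment at which its call begins.
- ticket.hand_in(): hands the job in; it is judged then, once.
The state is a dict: "time_s": time; "qpos": joint angles; "joint_vel": joint speeds; "tau": joint torques, N m; "ee_pos": TCP position; "eef_rot": TCP orientation; "force": force on the tool from outside, world axes, zero at the start; "moment": the same for the moment, N m; "grip_width": finger opening in m; "grip_force": force on a finger pad.
Only numpy, scipy, OpenCV 4.12 (cv2) and the standard library are available. Lean on these libraries where they do the work, as an engineer would, in place of code of your own. Each camera call takes 0.05 s, during which the arm holds its last target. There are 200 camera calls.

## Working session

There is one attempt and no reset: what is moved stays moved. The work goes in short steps, Python scripts to look and compute and a shell command to move; the robot and the scene stay as the last step left them, time stands still between calls to the robot, and variables do not carry over. Pictures are saved under pics/ and viewed, at most 10 in all, crops included, and the job is handed in when it is done.

```bash
mkdir -p pics
cat > h.py <<'E'
import numpy as np, cv2
from scipy.spatial.transform import Rotation as R
from station import ctrl, camera
def cloud(c):
    K=c["intrinsics"];z=c["range_z"];v,u=np.mgrid[:480,:640]
    P=np.stack([(u-K[0,2])*z/K[0,0],(v-K[1,2])*z/K[1,1],z,np.ones_like(z)],-1)
    W=(P@np.linalg.inv(c["view"]).T)[...,:3]; W[z==0]=np.nan
    return W
def proj(c,p):
    q=c["view"]@np.r_[p,1]; q=c["intrinsics"]@q[:3]; return q[:2]/q[2]
E
python3 - <<'E'
from h import *
for n in("scene","top"):
    c=camera(n); cv2.imwrite(f"pics/{n}0.png",c["img"]); np.savez(f"{n}0.npz",**c)
    print(n,np.linalg.inv(c["view"]).round(3).tolist(),c["intrinsics"].round(1).tolist())
print(ctrl.get_obs(),ctrl.pinch_z)
E
```

```text
scene [[-0.495, 0.578, -0.648, 1.109], [0.869, 0.319, -0.379, 0.355], [-0.013, -0.751, -0.66, 0.811], [0.0, 0.0, 0.0, 1.0]] [[503.1, 0.0, 322.7], [0.0, 503.1, 247.0], [0.0, 0.0, 1.0]]
top [[0.018, -0.987, 0.159, 0.285], [-1.0, -0.016, 0.015, 0.001], [-0.012, -0.159, -0.987, 1.47], [0.0, 0.0, 0.0, 1.0]] [[576.5, 0.0, 311.8], [0.0, 576.5, 236.5], [0.0, 0.0, 1.0]]
{'time_s': 0.1, 'qpos': array([ 1.06538054e+00,  3.00383174e-01,  1.52155605e+00, -2.86847494e-05,
        1.32067249e+00, -6.65959160e-02]), 'joint_vel': array([-0.0005298 , -0.00158348, -0.0041351 ,  0.00045994, -0.00124276,
       -0.00094442]), 'tau': array([ 1.62937311e-03, -5.32637429e+01, -3.53283727e+01,  7.09864986e-02,
        2.34893057e-02, -7.91265916e-05]), 'ee_pos': array([0.2335682 , 0.49767182, 0.20494514]), 'eef_rot': array([-3.14057400e+00, -4.00918263e-05,  2.70277988e+00]), 'force': array([-0.06943909, -0.63612618,  0.2752198 ]), 'moment': array([ 0.06169533, -0.01201979,  0.02133542]), 'grip_force': 0.0, 'grip_width': 0.09429803310738896} -0.0188
```

View pics/scene0.png

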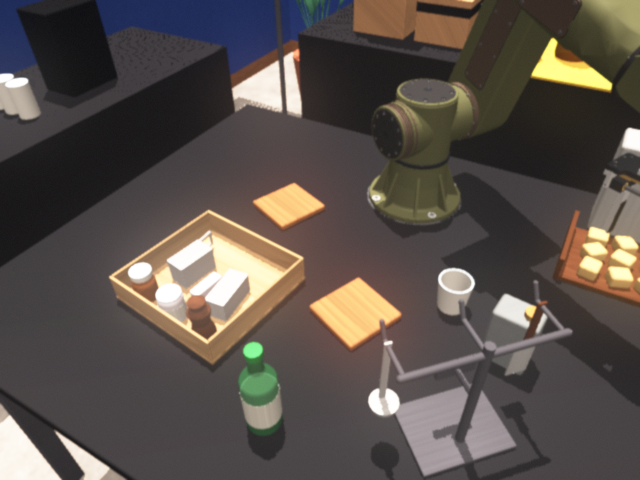

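View pics/top0.png

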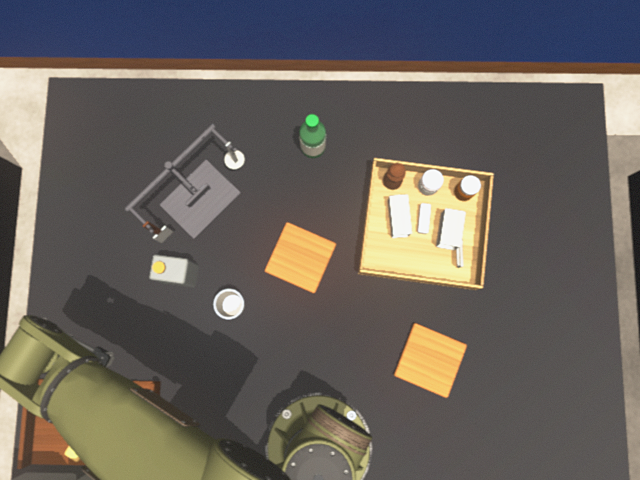

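The scene view shows the crate at (210,280) and boards at (289,205) and (355,312). It also shows the stand at (470,400) and the bottle, tin and cup. In the top view, the pot with a wire handle is at (452,228), with the handle at (460,255). The plain pot is at (400,215). The board candidates are (300,257) and (430,360), and (300,257) looks farther from the base. I'll measure both and confirm in one crop.

Run:
```python
from h import *
c=dict(np.load("top0.npz"));W=cloud(c);hsv=cv2.cvtColor(c["img"],cv2.COLOR_BGR2HSV)
def rect(m,name,sel=None):
    P=W[m]; r=cv2.minAreaRect((P[:,:2]*1000).astype(np.float32)); print(name,len(P),np.round(r[0],1),np.round(r[1],1),round(r[2],1),'z',np.percentile(P[:,2],[5,50,95]).round(4))
V,U=np.mgrid[:480,:640]
def box(u0,u1,v0,v1): return (U>=u0)&(U<=u1)&(V>=v0)&(V<=v1)
Z=W[...,2]
def big(m):
    n,l,s,_=cv2.connectedComponentsWithStats(m.astype(np.uint8)); return l==1+np.argmax(s[1:,4])
for b,n in(((260,340,215,300),'boardA'),((390,470,320,400),'boardB')):
    rect(big(box(*b)&(Z>0.010)&(Z<0.025)),n)
rect(big(box(435,470,200,270)&(Z>0.057)&(Z<0.075)),'pot')
rect(big(box(438,480,235,275)&(Z>0.02)&(Z<0.064)&(hsv[...,1]<90)),'handle')
rect(big(box(385,415,185,245)&(Z>0.045)&(Z<0.064)),'plain')
rect(big(box(415,433,198,240)&(Z>0.024)&(Z<0.045)),'smalltin')
rect(box(350,500,150,295)&(Z>0.058)&(Z<0.072)&(hsv[...,1]>90),'crate')
rect(box(120,250,115,245)&(Z>0.225)&(Z<0.27),'rail')
rect(big(box(155,245,155,240)&(Z>0.004)&(Z<0.016)),'foot')
rect(big(box(290,330,110,160)&(Z>0.05)),'oil')
rect(big(box(145,200,245,290)&(Z>0.11)),'tin')
rect(big(box(205,250,280,325)&(Z>0.05)),'cup')
for u,n in(((375,410,155,190),'mill'),((418,445,165,196),'can'),((455,485,172,202),'jar')): rect(big(box(*u)&(Z>0.06)),n)
for n,m in(('mid',box(155,210,155,215)&(Z>0.225)),):
    pass
img=c["img"][140:300,345:505]; cv2.imwrite("pics/crop1.png",np.hstack([cv2.resize(img,(400,400),interpolation=2),cv2.resize(c["img"][110:270,110:270],(400,400),interpolation=2)]))
```

```text
boardA 2930 [465.8  52.9] [139.9 140. ] 67.4 z [0.0119 0.0168 0.0216]
boardB 3230 [ 216.1 -273.6] [140.8 139.9] 68.5 z [0.0118 0.0166 0.0216]
pot 760 [ 539.6 -325.2] [55.9 90.8] 80.8 z [0.0611 0.0669 0.0717]
handle 131 [ 478.5 -342. ] [69.4 14.8] 4.5 z [0.0214 0.0543 0.0634]
plain 740 [ 572.3 -195.9] [101.3  47.1] 5.7 z [0.0518 0.0571 0.0616]
smalltin 307 [ 569.2 -260. ] [27.  76.6] 83.9 z [0.0266 0.0323 0.038 ]
crate 1143 [ 553.1 -261.4] [301.9 291.5] 83.2 z [0.0595 0.0656 0.0706]
rail 1080 [606.3 307.8] [ 92.5 270. ] 46.8 z [0.2393 0.2451 0.2603]
foot 2741 [619.2 319.5] [145.2 185.7] 46.1 z [0.0054 0.0103 0.0148]
oil 786 [757.4  27.1] [59.5 62.2] 2.5 z [0.0635 0.1348 0.2026]
tin 942 [418.8 356.2] [86.5 60.4] 83.2 z [0.123  0.1303 0.1428]
cup 253 [342.6 220.7] [70.3 68.8] 3.7 z [0.0529 0.0728 0.0791]
mill 389 [ 679.5 -173.1] [88.4 59.8] 82.1 z [0.0627 0.0934 0.1228]
can 451 [ 664.4 -275.5] [67.  68.3] 0.2 z [0.0624 0.0755 0.0816]
jar 328 [ 642.7 -363.8] [45.5 46.7] 23.4 z [0.0621 0.0849 0.0896]
```

View pics/crop1.png

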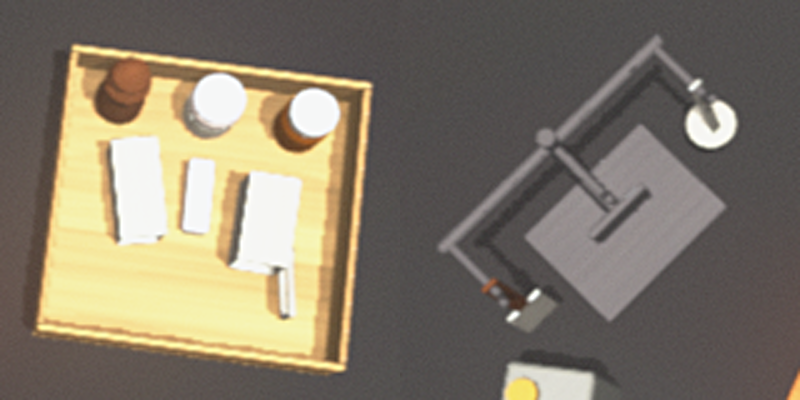

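The crop shows the handled pot on the right at crop (267,220), its wire handle at (285,290), and the plain pot at (137,190). The free middle hook is at crop (590,180), with the back-rest at (620,215).

For the boards, A at px (300,257) is 0.469 m from the base and B at px (430,360) is 0.349 m. A is farthest, so A is the one meant.

I'll move now, logging joint readings on the way so I can fit the kinematics.

```bash
cat > log.sh <<'E'
python3 - <<'E'
from station import ctrl; import json,numpy as np
o=ctrl.get_obs(); open("log.jsonl","a").write(json.dumps([o["qpos"].tolist(),o["ee_pos"].tolist(),o["eef_rot"].tolist()])+"\n")
print("q",o["qpos"].round(3),"p",o["ee_pos"].round(4),"rpy",o["eef_rot"].round(3))
E
E
bash log.sh
python3 -m inch '1 0 0 -1 0 0 0;1 0 0 -1 0 0 0;1 0 0 -1 0 0 0;1 0 0 -1 0 0 0;1 0 0 -1 0 0 0;1 0 0 -1 0 0 0;1 0 0 0 0 0 0' ; bash log.sh
python3 -m inch '1 0 0 -1 -1 0 0.5;1 0 0 -1 -1 0 0.5;1 0 0 -1 -1 0 0.5;1 0 0 -1 -1 0 0.5;1 0 0 0 0 0 0' ; bash log.sh
python3 -m inch '1 -1 0 0 0 0 1;1 -1 0 0 0 0 1;1 -1 0 0 0 0 1;1 -1 0 0 0 0 1;1 -1 0 0 0 0 1;1 -1 0 0 0 0 1;1 0 0 0 0 0 0' ; bash log.sh
cat > fk.py <<'E'
import numpy as np, json
from scipy.spatial.transform import Rotation as R
from scipy.optimize import least_squares
rz=lambda a:R.from_euler('z',a).as_matrix(); ry=lambda a:R.from_euler('y',a).as_matrix()
def fk(q,p):
    d1,a1,lat,L2,a3,L3,dt=p
    A=rz(q[0]); x=A@[a1,lat,d1]; A=A@ry(q[1]); x=x+A@[0,0,L2]
    A=A@ry(q[2]); x=x+A@[a3,0,L3]; A=A@rz(q[3])@ry(q[4])@rz(q[5]+OFF); x=x+A@[0,0,dt]
    return x,A
OFF=-np.pi/2
def data(): return [tuple(map(np.array,json.loads(l))) for l in open("log.jsonl")]
def fit():
    D=data(); f=lambda p:np.r_[np.ravel([fk(q,p)[0]-e for q,e,_ in D]),1e-4*(p-p0)]
    p0=np.array([.3,0,-.03,.35,0,.35,.2]); return least_squares(f,p0).x
if __name__=="__main__":
    p=fit(); print(p.round(4))
    for q,e,r in data():
        x,A=fk(q,p); print((x-e).round(4),(R.from_matrix(A).inv()*R.from_euler('xyz',r)).magnitude().round(4))
E
python3 fk.py
```

```text
q [ 1.065  0.3    1.522 -0.     1.321 -0.067] p [0.2336 0.4977 0.2049] rpy [-3.141 -0.     2.703]
time_s: 0.98
ee_pos: [0.2338, 0.4982, 0.387]
eef_rot: [3.139, 0.0, 2.703]
force: [-0.5, -0.1, -0.5]
grip_width: 0.0935
grip_force: 0.0
q [ 1.065  0.237  1.189 -0.     1.713 -0.067] p [0.2338 0.4982 0.387 ] rpy [3.139 0.    2.703]
time_s: 1.6
ee_pos: [0.2175, 0.4715, 0.5007]
eef_rot: [2.477, -0.109, 2.392]
force: [0.6, 0.8, 0.3]
grip_width: 0.094
grip_force: 0.0
q [ 1.12  -0.213  1.521 -0.109  1.17   0.344] p [0.2175 0.4715 0.5007] rpy [ 2.477 -0.109  2.392]
time_s: 2.48
ee_pos: [0.29, 0.3274, 0.4365]
eef_rot: [2.881, -0.618, 1.388]
force: [-0.0, -0.3, 0.1]
grip_width: 0.0939
grip_force: 0.0
q [ 0.643 -0.432  1.815  0.213  1.128  0.88 ] p [0.29   0.3274 0.4365] rpy [ 2.881 -0.618  1.388]
[0.2212 0.     0.0366 0.4242 0.0409 0.4475 0.2706]Traceback (most recent call last):
  File "fk.py", line 18, in <module>
    x,A=fk(q,p); print((x-e).round(4),(R.from_matrix(A).inv()*R.from_euler('xyz',r)).magnitude().round(4))
                                      ^^^^^^^^^^^^^^^^^^^^^^^^^^^^^^^^^^^^^^^^^^^^^^^^^^^^^^^^^^^^^^^^
AttributeError: 'float' object has no attribute 'round'
```

```bash
sed -i 's/OFF=-np.pi\/2/OFF=np.pi\/2/; s/print((x-e).round(4),(/print((x-e).round(4),np.round((/; s/magnitude().round(4))/magnitude(),4))/' fk.py
python3 fk.py
cat > plan.py <<'E'
from fk import *
P=fit()
LO=np.array([-3.03,-.79,.23,-1.04,0,-2.55]);HI=np.array([3.03,2.21,2.52,4.18,3.07,2.55])
def ik(p,Rm,q0=None,n=30):
    rng=np.random.default_rng(0);out=[]
    for s in ([q0] if q0 is not None else [])+list(rng.uniform(LO,HI,(n,6))):
        f=lambda q:(lambda x,A:np.r_[(x-p)*3,R.from_matrix(A.T@Rm).as_rotvec()])(*fk(q,P))
        r=least_squares(f,np.clip(s,LO+1e-6,HI-1e-6),bounds=(LO,HI))
        if r.cost<1e-7 and not any(np.abs(r.x-o).max()<.05 for o in out): out.append(r.x)
    return out
def toolR(az,tilt,ysign,deg=True):
    """tool z: horizontal azimuth az, tilt from straight down; tool y horizontal = ysign*(az+90)"""
    a,t=np.radians([az,tilt]); z=np.array([np.sin(t)*np.cos(a),np.sin(t)*np.sin(a),-np.cos(t)])
    y=ysign*np.array([-np.sin(a),np.cos(a),0]); return np.c_[np.cross(y,z),y,z]
def tcp(g,Rm): return np.array(g)+Rm[:,2]*0.0188   # grasp point -> TCP
def rows(p1,R1,n,p0=None,R0=None):
    """n equal rows from current (or given) pose to target"""
    if p0 is None:
        from station import ctrl; o=ctrl.get_obs(); p0=o["ee_pos"]; R0=R.from_euler('xyz',o["eef_rot"]).as_matrix()
    r=R.from_matrix(R0.T@R1).as_rotvec()/n
    M=sum(R0@R.from_rotvec(k*r).as_matrix() for k in range(n))
    d=np.linalg.solve(M,np.array(p1)-p0)/.03; a=np.degrees(r)/10
    # path check
    q=None;x=p0.copy();A=R0.copy();zs=[]
    for k in range(n): x=x+A@d*.03; A=A@R.from_rotvec(r).as_matrix(); zs.append(x.round(3).tolist())
    print(n,"x ",*d.round(2),*a.round(2)," via",zs[n//2]); return d,a
E
python3 - <<'E'
from plan import *
yp=-99.2; xp=np.radians(170.8)
g1=np.array([.5396,-.3252,.048])+ -.005*np.array([np.cos(xp),np.sin(xp),0])
def show(n,g,Rm):
    for q in ik(tcp(g,Rm),Rm): print(n,q.round(2))
for t in(40,45):
  for s in(1,-1): show(f"g1 t{t} s{s}",g1,toolR(-9.2,t,s))
for az in(46,60,75,90):
  for s in(1,-1): show(f"place yaz{az} s{s}",[.466,.053,.06],toolR(az-90,45,s))
for az in (46,60,75,90):
  for b in(45,60):
    for s in(1,-1): show(f"g2 {az} t{b} s{s}",[.466,.053,.06],toolR(az,b,s))
for b in(45,60):
    for s in(1,-1): show(f"hang t{b} s{s}",[.566,.265,.19],toolR(46,b,s))
E
```

```text
[0.2212 0.     0.0366 0.4242 0.0409 0.4475 0.2706]
[-0. -0.  0.] 0.0
[-0. -0.  0.] 0.0
[-0. -0. -0.] 0.0
[0. 0. 0.] 0.0
g1 t40 s-1 [-0.74  0.51  1.87  1.19  0.39 -0.05]
g1 t45 s-1 [-0.76  0.52  1.91  1.51  0.41 -0.38]
place yaz90 s1 [0.06 0.2  2.37 3.33 0.22 1.43]
place yaz90 s-1 [ 0.06  0.2   2.37  3.33  0.22 -1.71]
g2 46 t45 s1 [-0.32  0.3   2.23  1.33  0.72  2.49]
g2 46 t45 s-1 [-0.32  0.3   2.23  1.33  0.72 -0.66]
g2 46 t60 s1 [-0.43  0.42  2.28  1.63  0.96  2.09]
g2 46 t60 s-1 [-0.43  0.42  2.28  1.63  0.96 -1.05]
g2 60 t45 s1 [-0.36  0.36  2.13  1.12  0.89  2.46]
g2 60 t45 s-1 [-0.36  0.36  2.13  1.12  0.89 -0.69]
g2 60 t60 s1 [-0.46  0.48  2.15  1.35  1.09  2.15]
g2 60 t60 s-1 [-0.46  0.48  2.15  1.35  1.09 -0.99]
g2 75 t45 s1 [-0.36  0.43  2.01  0.94  1.05  2.4 ]
g2 75 t45 s-1 [-0.36  0.43  2.01  0.94  1.05 -0.74]
g2 75 t60 s1 [-0.45  0.56  2.    1.12  1.24  2.18]
g2 75 t60 s-1 [-0.45  0.56  2.    1.12  1.24 -0.96]
g2 90 t45 s1 [-0.34  0.5   1.88  0.79  1.21  2.33]
g2 90 t45 s-1 [-0.34  0.5   1.88  0.79  1.21 -0.81]
g2 90 t60 s1 [-0.41  0.63  1.85  0.94  1.39  2.18]
g2 90 t60 s-1 [-0.41  0.63  1.85  0.94  1.39 -0.96]
hang t45 s-1 [0.22 0.24 1.88 0.91 0.51 0.29]
hang t60 s-1 [ 0.17  0.26  2.    1.68  0.54 -0.48]
```

Run:
```python
from plan import *
xp=np.radians(170.8)
g1=np.array([.5396,-.3252,.048])+ -.005*np.array([np.cos(xp),np.sin(xp),0])
def m(q): return np.min(np.r_[q-LO,HI-q]).round(2)
for t in(15,25,35,55,65):
  for s in(1,-1):
    G=[q for Z in (0,) for q in ik(tcp(g1,toolR(-9.2,t,s)),toolR(-9.2,t,s),n=8)]
    if not G: continue
    print("G",t,s,[(q.round(2).tolist(),m(q)) for q in G])
    for az in range(0,181,30):
        Rm=toolR(az-90,90-t,-s); 
        for q in ik(tcp([.466,.053,.06],Rm),Rm,n=8): print("   place",az,q.round(2),m(q))
```

```text
G 15 1 [([-0.65, 0.57, 1.61, 0.18, 0.74, -2.17], np.float64(0.38))]
   place 0 [ 0.5   0.83  1.66 -1.02  1.64 -2.13] 0.02
   place 90 [ 0.07  0.59  2.48  3.22  1.24 -1.58] 0.04
   place 120 [-0.4   0.59  2.4   2.18  1.22 -1.44] 0.12
   place 150 [-0.53  0.65  2.13  1.47  1.33 -1.2 ] 0.39
   place 180 [-0.46  0.77  1.8   1.05  1.58 -1.07] 0.72
G 15 -1 [([-0.65, 0.57, 1.61, 0.18, 0.74, 0.97], np.float64(0.74))]
   place 0 [ 0.5   0.83  1.66 -1.02  1.64  1.01] 0.02
   place 90 [0.07 0.59 2.48 3.22 1.24 1.57] 0.04
   place 120 [-0.4   0.59  2.4   2.18  1.22  1.7 ] 0.12
   place 150 [-0.53  0.65  2.13  1.47  1.33  1.94] 0.39
   place 180 [-0.46  0.77  1.8   1.05  1.58  2.07] 0.48
G 25 1 [([-0.68, 0.52, 1.72, 0.41, 0.55, -2.41], np.float64(0.14))]
   place 0 [ 0.48  0.74  1.7  -0.94  1.52 -2.18] 0.1
   place 90 [ 0.07  0.41  2.48  3.22  0.88 -1.59] 0.04
   place 120 [-0.36  0.44  2.4   2.12  0.96 -1.29] 0.12
   place 150 [-0.49  0.54  2.15  1.4   1.17 -1.07] 0.37
   place 180 [-0.43  0.68  1.83  0.98  1.45 -1.  ] 0.69
G 25 -1 [([-0.68, 0.52, 1.72, 0.41, 0.55, 0.73], np.float64(0.55))]
   p
[... 1112 characters left out ...]
  0.43] 0.19
   place 90 [ 0.05  0.17  2.29 -0.38  0.08 -1.15] 0.08
   place 180 [-0.27  0.44  1.9   0.67  1.1   2.47] 0.08
G 65 1 [([-0.82, 0.62, 2.01, 2.22, 0.77, 2.01], np.float64(0.51))]
   place 90 [ 0.05  0.19  2.18 -0.06  0.33  1.67] 0.33
   place 120 [-0.1   0.21  2.16  0.56  0.48  0.48] 0.36
   place 150 [-0.18  0.28  2.05  0.62  0.75 -0.11] 0.47
   place 180 [-0.19  0.38  1.91  0.51  1.   -0.51] 0.61
G 65 -1 [([-0.82, 0.62, 2.01, 2.22, 0.77, -1.13], np.float64(0.51))]
   place 0 [ 0.26  0.43  1.84 -0.49  1.05  0.54] 0.55
   place 30 [ 0.25  0.33  1.99 -0.61  0.8   0.16] 0.43
   place 60 [ 0.18  0.24  2.12 -0.59  0.52 -0.39] 0.4
   place 90 [ 0.05  0.19  2.18 -0.06  0.33 -1.47] 0.33
```

Run:
```python
from plan import *
def m(q): return np.min(np.r_[q-LO,HI-q]).round(2)
for t in(20,30,40,50):
  for az in (100,120,135,150):
    for s in(1,-1):
        Rm=toolR(az,t,s)
        for q in ik(tcp([.466,.053,.075],Rm),Rm,n=8): print("g2",t,az,s,q.round(2),m(q))
  for s in(1,-1):
    for z in(.18,.22):
        Rm=toolR(46,t,s)
        for q in ik(tcp([.566,.265,z],Rm),Rm,n=8): print("hang",t,s,z,q.round(2),m(q))
for t in(20,25,30):
  for az in (110,120,130,140):
   for s in (1,-1):
    Rm=toolR(az-90,90-t,s)
    for q in ik(tcp([.466,.053,.06],Rm),Rm,n=8): print("place",t,az,s,q.round(2),m(q))
```

```text
g2 20 100 -1 [-0.14  0.36  1.86  0.38  1.06 -0.53] 0.66
g2 20 120 1 [-0.11  0.42  1.79  0.3   1.17  2.35] 0.2
g2 20 120 -1 [-0.11  0.42  1.79  0.3   1.17 -0.79] 0.73
g2 20 135 1 [-0.08  0.45  1.74  0.24  1.24  2.16] 0.39
g2 20 135 -1 [-0.08  0.45  1.74  0.24  1.24 -0.98] 0.78
g2 20 150 1 [-0.05  0.47  1.7   0.16  1.29  1.97] 0.58
g2 20 150 -1 [-0.05  0.47  1.7   0.16  1.29 -1.17] 0.82
hang 20 1 0.18 [ 0.31  0.35  1.6   0.21  0.89 -2.17] 0.38
hang 20 1 0.22 [ 0.31  0.31  1.56  0.2   0.97 -2.14] 0.41
hang 20 -1 0.18 [0.31 0.35 1.6  0.21 0.89 0.98] 0.89
hang 20 -1 0.22 [0.31 0.31 1.56 0.2  0.97 1.  ] 0.96
g2 30 100 1 [-0.22  0.42  1.84  0.53  1.16  2.46] 0.09
g2 30 100 -1 [-0.22  0.42  1.84  0.53  1.16 -0.68] 0.68
g2 30 120 1 [-0.17  0.49  1.73  0.41  1.3   2.26] 0.29
g2 30 120 -1 [-0.17  0.49  1.73  0.41  1.3  -0.88] 0.79
g2 30 135 1 [-0.13  0.53  1.66  0.31  1.39  2.1 ] 0.45
g2 30 135 -1 [-0.13  0.53  1.66  0.31  1.39 -1.04] 0.86
g2 30 150 1 [-0.08  0.57  1.6   0.22  1.46  1.93] 0.62
g2 30 150 -1 [-0.08  0.57  1.6   0.22  1.46 -1.21] 0.92
hang 30 1 0.18 [ 0.28  0.29  1.72  0.4   0.7  
[... 1977 characters left out ...]

place 25 130 1 [-0.43  0.46  2.33  1.83  1.01  1.94] 0.19
place 25 130 -1 [-0.43  0.46  2.33  1.83  1.01 -1.2 ] 0.19
place 25 140 1 [-0.47  0.5   2.24  1.6   1.08  2.02] 0.28
place 25 140 -1 [-0.47  0.5   2.24  1.6   1.08 -1.12] 0.28
place 30 110 1 [-0.22  0.35  2.44  2.4   0.77  1.84] 0.08
place 30 110 -1 [-0.22  0.35  2.44  2.4   0.77 -1.3 ] 0.08
place 30 120 1 [-0.33  0.37  2.39  2.06  0.83  1.96] 0.13
place 30 120 -1 [-0.33  0.37  2.39  2.06  0.83 -1.18] 0.13
place 30 130 1 [-0.4   0.4   2.32  1.77  0.91  2.05] 0.2
place 30 130 -1 [-0.4   0.4   2.32  1.77  0.91 -1.1 ] 0.2
place 30 140 1 [-0.44  0.44  2.24  1.54  0.99  2.11] 0.28
place 30 140 -1 [-0.44  0.44  2.24  1.54  0.99 -1.03] 0.28
```

Run:
```python
from h import *
c=dict(np.load("top0.npz"));s=dict(np.load("scene0.npz"))
from scipy.optimize import minimize
def pts(c,f): 
    W=cloud(c).reshape(-1,3); W=W[np.isfinite(W[:,0])]; return W[f(W)]
for n,cc in(("top",c),("scene",s)):
    f=lambda W:(abs(W[:,0]-.545)<.09)&(W[:,1]<-.285)&(W[:,1]>-.39)&(W[:,2]>.0605)&(W[:,2]<.074)&(W[:,0]<.60)
    P=pts(cc,f)[:,:2]*1000
    if len(P)<50: print(n,len(P)); continue
    def cost(v):  # points-in-rectangle with soft boundary
        a=np.radians(v[2]);d=P-v[:2];u=np.array([np.cos(a),np.sin(a)]);w=np.array([-u[1],u[0]])
        e=np.maximum(np.abs(d@u)-45,0)+np.maximum(np.abs(d@w)-25,0); return np.minimum(e,8).mean()+.002*np.hypot(*(v[:2]-P.mean(0)))
    best=min((minimize(cost,[*np.median(P,0),a],method="Nelder-Mead") for a in(-14,-9,-4)),key=lambda r:r.fun)
    print(n,len(P),best.x.round(1),best.fun.round(2),P.mean(0).round(1))
    # stand: project to stand frame with yaw fitted from rail
    Q=pts(cc,lambda W:(np.hypot(W[:,0]-.61,W[:,1]-.31)<.2)&(W[:,2]>.225)&(W[:,2]<.275))*1000
    bestn=0;rng=np.random.default_rng(0)
    for _ in range(800):
        i,j=rng.choice(len(Q),2,False);t=Q[j,:2]-Q[i,:2];L=np.hypot(*t)
        if L<120: continue
        t/=L;nn=np.array([-t[1],t[0]]);I=abs((Q[:,:2]-Q[i,:2])@nn)<6
        if I.sum()>bestn: bestn=I.sum();B=I
    C=Q[B,:2];m=C.mean(0);t=np.linalg.svd(C-m)[2][0]; t=t if t[1]>0 else -t
    ex=np.array([t[1],-t[0]]); l=(C-m)@t
    mid=m+t*(np.percentile(l,1)+np.percentile(l,99))/2
    print(n,"rail yaw",np.degrees(np.arctan2(ex[1],ex[0])).round(2),"len",np.ptp(np.percentile(l,[1,99])).round(1),"org",(mid-55*ex).round(1),Q[B,2].mean().round(1))
    D=(Q[:,:2]-(mid-55*ex)); X=D@ex;Y=D@t
    h=(abs(Y)<25)&(X<35)&(X>-45); print("  hook y",np.median(Y[h]).round(1),"tip x",np.percentile(X[h],2).round(1),h.sum(), "tip z",np.median(Q[h&(X<-18),2]).round(1))
    F=pts(cc,lambda W:(np.hypot(W[:,0]-.62,W[:,1]-.32)<.125)&(W[:,2]>.005)&(W[:,2]<.016))*1000
    D=F[:,:2]-(mid-55*ex); print("  foot x",np.percentile(D@ex,[1,99]).round(1),"y",np.percentile(D@t,[1,99]).round(1))
```

```text
top 732 [ 539.7 -322.8   -9.1] 0.08 [ 538.9 -322.6]
top rail yaw 46.74 len 262.6 org [593.4 294.7] 245.9
  hook y -0.2 tip x -26.4 87 tip z 267.2
  foot x [-65.9 129. ] y [-101.6   99.6]
scene 639 [ 539.9 -321.3   -9.3] 0.03 [ 540.9 -320.5]
scene rail yaw 46.62 len 262.4 org [598.3 297.1] 243.5
  hook y -0.6 tip x -27.8 279 tip z 259.0
  foot x [-34.7  92.5] y [-82.8  83.8]
```

```bash
cat > goals.py <<'E'
from plan import *
u=lambda a:np.array([np.cos(np.radians(a)),np.sin(np.radians(a)),0])
pot=np.array([.5398,-.322,.006]); px=170.8
R1=toolR(-9.2,20,1); g1=pot+u(px)*-.005+[0,0,.042]
board=np.array([.466,.053,.016])
E
python3 - <<'E'
from goals import *
T=tcp(g1+[0,0,.13],R1)
for n in (25,): rows(T,R1,n)
Rm=toolR(-9.2,20,1); print(ik(tcp(g1,R1),R1,n=8),T)
E
```

```text
25 x  -1.09 -0.32 0.18 0.09 -0.12 -0.4  via [0.283, -0.027, 0.188]
[array([-0.65796168,  0.54073656,  1.67060134,  0.2770924 ,  0.63918357,
       -2.26697008])] [ 0.55108295 -0.32382744  0.16033378]
```

Run:
```python
from goals import *
from station import ctrl
o=ctrl.get_obs();R0=R.from_euler('xyz',o["eef_rot"]).as_matrix()
T=tcp(g1+[0,0,.13],R1)
rv=R.from_matrix(R0.T@R1).as_rotvec(); Rm=R0@R.from_rotvec(rv*.45).as_matrix(); pm=np.array([.45,.0,.33])
rows(pm,Rm,14); rows(T,R1,16,pm,Rm); print(ik(pm,Rm,o["qpos"],3))
```

```text
14 x  -0.89 0.26 -0.01 0.07 -0.1 -0.32  via [0.352, 0.133, 0.353]
16 x  -0.55 -0.52 0.32 0.08 -0.11 -0.34  via [0.469, -0.181, 0.208]
[array([-0.28653201, -0.12208829,  1.73579948,  0.34720659,  1.3896178 ,
       -0.83339511])]
```

```bash
python3 -m inch '1 -.89 .26 -.01 .07 -.1 -.32;1 -.89 .26 -.01 .07 -.1 -.32;1 -.89 .26 -.01 .07 -.1 -.32;1 -.89 .26 -.01 .07 -.1 -.32;1 -.89 .26 -.01 .07 -.1 -.32;1 -.89 .26 -.01 .07 -.1 -.32;1 -.89 .26 -.01 .07 -.1 -.32' >/dev/null
python3 -m inch '1 -.89 .26 -.01 .07 -.1 -.32;1 -.89 .26 -.01 .07 -.1 -.32;1 -.89 .26 -.01 .07 -.1 -.32;1 -.89 .26 -.01 .07 -.1 -.32;1 -.89 .26 -.01 .07 -.1 -.32;1 -.89 .26 -.01 .07 -.1 -.32;1 -.89 .26 -.01 .07 -.1 -.32'
bash log.sh; python3 -c "
from goals import *
rows(tcp(g1+[0,0,.13],R1),R1,16)"
```

```text
time_s: 4.22
ee_pos: [0.4504, 0.0007, 0.3322]
eef_rot: [2.783, -0.125, 2.11]
force: [0.2, 0.7, 0.2]
grip_width: 0.0943
grip_force: 0.0
q [-0.287 -0.13   1.739  0.351  1.382 -0.844] p [0.4504 0.0007 0.3322] rpy [ 2.783 -0.125  2.11 ]
16 x  -0.54 -0.53 0.32 0.08 -0.1 -0.34  via [0.47, -0.181, 0.209]
```

```bash
python3 -m inch '.4 -.54 -.53 .32 .08 -.1 -.34;.4 -.54 -.53 .32 .08 -.1 -.34;.4 -.54 -.53 .32 .08 -.1 -.34;.4 -.54 -.53 .32 .08 -.1 -.34;.4 -.54 -.53 .32 .08 -.1 -.34;.4 -.54 -.53 .32 .08 -.1 -.34;.4 -.54 -.53 .32 .08 -.1 -.34;.4 -.54 -.53 .32 .08 -.1 -.34' >/dev/null
python3 -m inch '.4 -.54 -.53 .32 .08 -.1 -.34;.4 -.54 -.53 .32 .08 -.1 -.34;.4 -.54 -.53 .32 .08 -.1 -.34;.4 -.54 -.53 .32 .08 -.1 -.34;.4 -.54 -.53 .32 .08 -.1 -.34;.4 -.54 -.53 .32 .08 -.1 -.34;.4 -.54 -.53 .32 .08 -.1 -.34;.4 -.54 -.53 .32 .08 -.1 -.34;.4 0 0 0 0 0 0'
python3 -c "
from goals import *
print(tcp(g1+[0,0,.13],R1)); rows(tcp(g1+[0,0,.05],R1),R1,3);rows(tcp(g1,R1),R1,5)"
```

```text
time_s: 6.35
ee_pos: [0.5491, -0.3222, 0.1588]
eef_rot: [3.133, 0.35, 2.986]
force: [0.5, 0.1, 0.4]
grip_width: 0.0658
grip_force: 0.0
[ 0.55108295 -0.32382744  0.16033378]
3 x  0.28 -0.02 0.83 0.02 0.0 0.01  via [0.55, -0.323, 0.106]
5 x  0.28 -0.01 0.81 0.01 0.0 0.01  via [0.55, -0.323, 0.082]
```

```bash
python3 -m inch '.4 .28 -.02 .83 .02 0 .01;.4 .28 -.02 .83 .02 0 .01;.4 .28 -.02 .83 .02 0 .01;.4 0 0 0 0 0 0'
python3 - <<'E'
from goals import *
rows(tcp(g1,R1),R1,2)
from h import *
c=camera("scene"); cv2.imwrite("pics/s1.png",cv2.resize(c["img"][160:380,90:340],(750,600)))
E
```

```text
time_s: 6.85
ee_pos: [0.5497, -0.3227, 0.0801]
eef_rot: [3.14, 0.349, 2.978]
force: [-0.2, 0.6, 0.7]
grip_width: 0.066
grip_force: 0.0
2 x  0.26 -0.02 0.79 0.0 -0.0 -0.01  via [0.551, -0.324, 0.03]
```

View pics/s1.png

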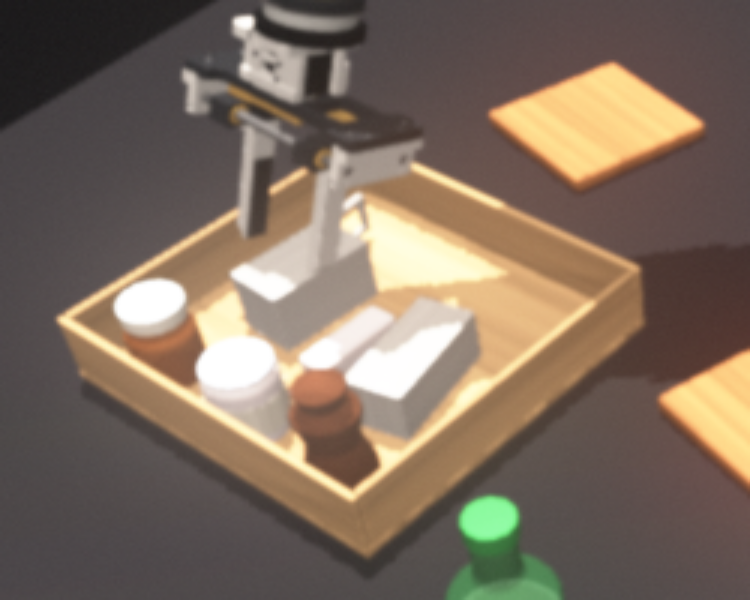

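The fingers straddle the handled pot, with tips at crop (252,230) and (325,265) and the handle at (357,215). The descent is clear.

```bash
python3 -m inch '.4 .26 -.02 .79 0 0 -.01;.4 .26 -.02 .79 0 0 0;.4 0 0 0 0 0 0' ; python3 -m inch '-1 0 0 0 0 0 0;-1 0 0 0 0 0 0;-1 0 0 0 0 0 0;-1 0 0 0 0 0 0;-1 0 0 0 0 0 0' 25; bash log.sh
```

```text
time_s: 7.28
ee_pos: [0.5517, -0.3252, 0.032]
eef_rot: [-3.141, 0.351, 2.98]
force: [0.1, -0.6, 1.3]
grip_width: 0.0657
grip_force: 0.0
time_s: 7.9
ee_pos: [0.5525, -0.326, 0.0339]
eef_rot: [-3.139, 0.355, 2.98]
force: [-2.2, 1.6, 6.0]
grip_width: 0.0496
grip_force: 25.0
q [-0.66   0.537  1.667  0.278  0.64  -2.267] p [ 0.5525 -0.326   0.0339] rpy [-3.139  0.355  2.98 ]
```

```bash
cat >> goals.py <<'E'
# pot in tool at grasp 1 (measured readings)
pg=np.array([.5525,-.326,.0339]); Rg=R.from_euler('xyz',[-3.139,.355,2.98]).as_matrix()
yv=-Rg[:,1]*[1,1,0]; yv/=np.linalg.norm(yv); Rp=np.c_[np.cross(yv,[0,0,1]),yv,[0,0,1]]
ppos=pg+0; ppos=pot+yv*((pg-pot)@yv); ppos[2]=.0065
Rpt=Rg.T@Rp; ppt=Rg.T@(ppos-pg)
def pot_target(org,Rpot): Rt=Rpot@Rpt.T; return org-Rt@ppt,Rt   # tool pose giving this pot pose
def upright(yaz): return np.c_[[0,0,1.],u(yaz),np.cross([0,0,1.],u(yaz))]
E
python3 - <<'E'
from goals import *
print(ppos,Rp.round(3).tolist(),ppt)
rows(pg+[0,0,.16],Rg,6)
Ru=upright(150)
def place(h): # base middle over board centre
    return pot_target(board+[0,0,.045+h]-Ru@[0,0,.03],Ru)
for h in(.15,.0): p,Rt=place(h); print(p,[q.round(2) for q in ik(p,Rt,n=8)])
p,Rt=place(.1); rows(p,Rt,18,pg+[0,0,.16],Rg)
E
```

```text
[ 0.5394938  -0.32386777  0.0065    ] [[-0.987, -0.162, 0.0], [0.162, -0.987, 0.0], [0.0, 0.0, 1.0]] [2.18819833e-02 6.66091208e-05 2.11102353e-02]
6 x  -0.31 -0.0 -0.83 0.0 -0.0 -0.0  via [0.553, -0.326, 0.141]
[0.4673     0.05525167 0.19782018] [array([-0.55,  0.21,  2.14,  1.3 ,  1.34, -0.75])]
[0.4673     0.05525167 0.04782018] [array([-0.55,  0.6 ,  2.14,  1.4 ,  1.25, -1.15])]
18 x  0.76 0.17 0.47 -0.28 0.32 0.6  via [0.43, -0.137, 0.074]
```

```bash
python3 -m inch '-1 -.31 0 -.83 0 0 0;-1 -.31 0 -.83 0 0 0;-1 -.31 0 -.83 0 0 0;-1 -.31 0 -.83 0 0 0;-1 -.31 0 -.83 0 0 0;-1 -.31 0 -.83 0 0 0'
python3 - <<'E'
from goals import *
from station import ctrl
o=ctrl.get_obs();R0=R.from_euler('xyz',o["eef_rot"]).as_matrix()
Ru=upright(150); p,Rt=pot_target(board+[0,0,.045+.06]-Ru@[0,0,.03],Ru)
Rm=R0@R.from_rotvec(R.from_matrix(R0.T@Rt).as_rotvec()*.5).as_matrix(); pm=np.array([.48,-.12,.28])
rows(pm,Rm,10); rows(p,Rt,10,pm,Rm); print([q.round(2) for q in ik(pm,Rm,o["qpos"],4)])
E
```

```text
time_s: 8.65
ee_pos: [0.5525, -0.3254, 0.1931]
eef_rot: [-3.14, 0.353, 2.98]
force: [0.7, 0.1, -0.7]
grip_width: 0.0498
grip_force: 25.0
10 x  0.58 0.56 -0.19 -0.25 0.29 0.54  via [0.486, -0.199, 0.222]
10 x  0.0 -0.28 0.8 -0.25 0.29 0.54  via [0.464, -0.032, 0.158]
[array([-0.62,  0.19,  1.59,  0.56,  1.58, -1.22])]
```

```bash
python3 -m inch '-1 .58 .56 -.19 -.25 .29 .54;-1 .58 .56 -.19 -.25 .29 .54;-1 .58 .56 -.19 -.25 .29 .54;-1 .58 .56 -.19 -.25 .29 .54;-1 .58 .56 -.19 -.25 .29 .54;-1 .58 .56 -.19 -.25 .29 .54;-1 .58 .56 -.19 -.25 .29 .54;-1 .58 .56 -.19 -.25 .29 .54;-1 .58 .56 -.19 -.25 .29 .54;-1 .58 .56 -.19 -.25 .29 .54'
python3 - <<'E'
from goals import *
Ru=upright(150); p,Rt=pot_target(board+[0,0,.045+.06]-Ru@[0,0,.03],Ru)
rows(p,Rt,10)
E
```

```text
time_s: 9.9
ee_pos: [0.479, -0.1187, 0.2793]
eef_rot: [2.676, -0.391, 2.201]
force: [0.2, 0.4, -2.0]
grip_width: 0.0497
grip_force: 25.0
10 x  0.0 -0.28 0.8 -0.25 0.29 0.54  via [0.464, -0.032, 0.158]
```

```bash
python3 -m inch '-1 0 -.28 .8 -.25 .29 .54;-1 0 -.28 .8 -.25 .29 .54;-1 0 -.28 .8 -.25 .29 .54;-1 0 -.28 .8 -.25 .29 .54;-1 0 -.28 .8 -.25 .29 .54;-1 0 -.28 .8 -.25 .29 .54;-1 0 -.28 .8 -.25 .29 .54;-1 0 -.28 .8 -.25 .29 .54;-1 0 -.28 .8 -.25 .29 .54;-1 0 -.28 .8 -.25 .29 .54'
python3 -m inch '-1 0 0 0 0 0 0'
python3 - <<'E'
from goals import *
Ru=upright(150); p,Rt=pot_target(board+[0,0,.045+.01]-Ru@[0,0,.03],Ru)
rows(p,Rt,3)
from h import *
c=camera("scene"); cv2.imwrite("pics/s2.png",cv2.resize(c["img"][180:380,240:490],(750,600)))
np.savez("s2.npz",**c)
# pot side faces: estimate tilt from points near the pot
W=cloud(c); q=proj(c,np.r_[board[:2],.12]); print(q)
E
```

```text
time_s: 11.15
ee_pos: [0.4674, 0.0551, 0.1049]
eef_rot: [3.132, -1.217, 1.054]
force: [-0.2, 0.7, -0.2]
grip_width: 0.05
grip_force: 25.0
time_s: 11.28
ee_pos: [0.4663, 0.0558, 0.1043]
eef_rot: [3.134, -1.216, 1.056]
force: [0.8, -0.2, -1.0]
grip_width: 0.0498
grip_force: 25.0
3 x  -0.48 0.01 0.18 0.0 0.0 0.0  via [0.467, 0.055, 0.073]
[355.47949915 273.05949907]
```

View pics/s2.png

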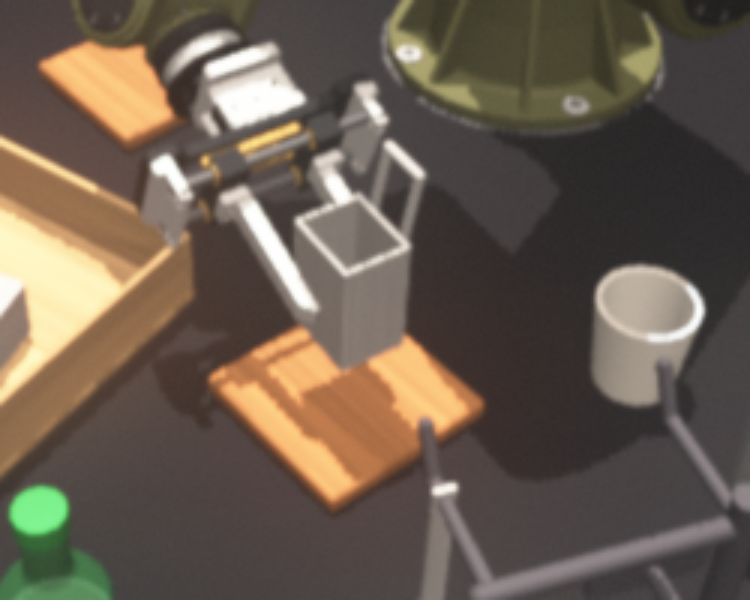

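The pot is held upright above the board: mouth at crop (352,235), handle at (400,165), board below at (345,410). I'll lower it now.

```bash
python3 -m inch '-1 -.48 .01 .18 0 0 0;-1 -.48 .01 .18 0 0 0;-1 -.48 .01 .18 0 0 0;-1 0 0 0 0 0 0'
python3 -m inch '-1 -.12 0 .05 0 0 0;-1 0 0 0 0 0 0'|grep -E 'ee_pos|force'
python3 -m inch '-1 -.12 0 .05 0 0 0;-1 0 0 0 0 0 0'|grep -E 'ee_pos|force'
```

```text
time_s: 11.82
ee_pos: [0.4687, 0.0535, 0.059]
eef_rot: [3.123, -1.215, 1.065]
force: [-0.4, 0.0, -1.9]
grip_width: 0.0499
grip_force: 25.0
ee_pos: [0.4686, 0.0542, 0.0553]
force: [-0.4, -0.3, -2.3]
grip_force: 25.0
ee_pos: [0.4689, 0.0545, 0.052]
force: [-3.7, 1.4, 13.1]
grip_force: 25.0
```

```bash
python3 -m inch '0 0 0 0 0 0 0;.25 0 0 0 0 0 0;.4 0 0 0 0 0 0;.4 0 0 0 0 0 0;.4 0 0 0 0 0 0'
python3 -m inch '.4 0 0 -.5 0 0 0;.4 0 0 -1 0 0 0;.4 0 0 -1 0 0 0;.4 0 0 -1 0 0 0;.4 0 0 -1 0 0 0' | head -3
python3 - <<'E'
from h import *
for n in("scene","top"):
    c=camera(n); np.savez(n+"3.npz",**c)
    W=cloud(c).reshape(-1,3); W=W[np.isfinite(W[:,0])]*1000
    P=W[(np.hypot(W[:,0]-466,W[:,1]-53)<75)&(W[:,2]>97)&(W[:,2]<114)]
    print(n,len(P)); 
    if len(P)>10: r=cv2.minAreaRect(P[:,:2].astype(np.float32)); print(np.round(r[0],1),np.round(r[1],1),round(r[2],1),np.percentile(P[:,2],[5,50,95]).round(1))
    H=W[(np.hypot(W[:,0]-466,W[:,1]-53)<95)&(W[:,2]>135)&(W[:,2]<160)]
    if len(H): print("bar?",len(H),H.mean(0).round(1),np.percentile(H[:,2],95).round(1))
    if n=="scene": cv2.imwrite("pics/s3.png",np.hstack([cv2.resize(c["img"][180:380,280:460],(540,600))]))
E
```

```text
time_s: 12.95
ee_pos: [0.469, 0.0545, 0.0521]
eef_rot: [3.119, -1.217, 1.069]
force: [-2.6, 2.4, 13.4]
grip_width: 0.0657
grip_force: 0.0
time_s: 13.58
ee_pos: [0.4044, -0.056, 0.0984]
eef_rot: [3.127, -1.216, 1.061]
scene 309
[467.6  55.4] [63.3 59.2] 58.5 [ 97.9 102.6 109.5]
bar? 91 [440.3  73.  146.2] 151.7
top 144
[468.6  52.6] [60.5 51.8] 59.1 [ 99.6 105.1 110.6]
bar? 55 [436.9  69.6 151.2] 156.0
```

View pics/s3.png

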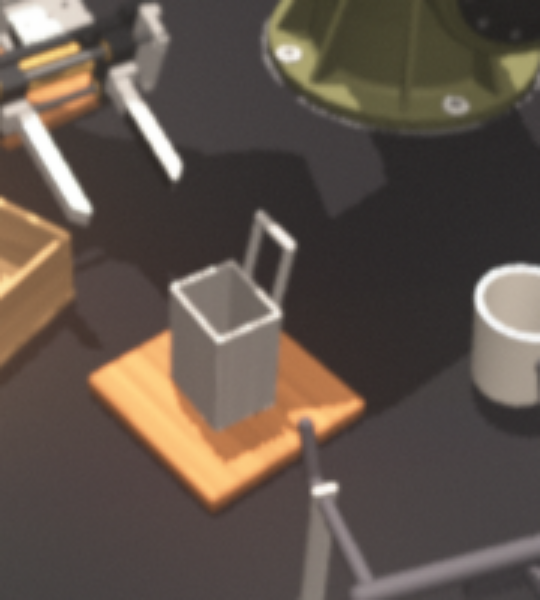

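The pot stands free on the board: mouth at crop (225,300), base at (220,425), handle at (270,240). The gripper is clear of it. Next I plan the second grasp across its width, from the front and above.

```bash
cat >> goals.py <<'E'
yz=149.2; pc=np.array([.468,.0535,.016]); Rq=upright(yz)
R2=toolR(yz,40,-1); g2=pc+[0,0,.045+.008]+u(yz)*-.005
E
python3 - <<'E'
from goals import *
from station import ctrl
o=ctrl.get_obs();R0=R.from_euler('xyz',o["eef_rot"]).as_matrix();print(o["force"],o["qpos"].round(2))
H=tcp(g2,R2)-R2[:,2]*.11; 
Rm=R0@R.from_rotvec(R.from_matrix(R0.T@R2).as_rotvec()*.5).as_matrix(); pm=np.array([.44,-.06,.26])
rows(pm,Rm,8); rows(H,R2,8,pm,Rm); print(H,[q.round(2) for q in ik(pm,Rm,o["qpos"],2)+ik(H,R2,o["qpos"],2)])
E
```

```text
[-0.08366408  0.64141992 -0.36386207] [-0.88  0.48  2.13  1.09  1.44 -1.07]
8 x  0.6 0.21 -0.28 0.46 -0.14 -0.32  via [0.428, -0.067, 0.199]
8 x  -0.34 0.44 0.43 0.46 -0.14 -0.32  via [0.498, -0.013, 0.186]
[0.52264894 0.02092269 0.13886325] [array([-0.59,  0.36,  1.58,  0.67,  1.9 , -0.92]), array([-0.16,  0.7 ,  1.24,  0.25,  1.85, -1.2 ])]
```

```bash
python3 -m inch '.4 .6 .21 -.28 .46 -.14 -.32;.4 .6 .21 -.28 .46 -.14 -.32;.8 .6 .21 -.28 .46 -.14 -.32;.8 .6 .21 -.28 .46 -.14 -.32;.8 .6 .21 -.28 .46 -.14 -.32;.8 .6 .21 -.28 .46 -.14 -.32;.8 .6 .21 -.28 .46 -.14 -.32;.8 .6 .21 -.28 .46 -.14 -.32'
python3 - <<'E'
from goals import *
rows(tcp(g2,R2)-R2[:,2]*.11,R2,8)
E
```

```text
time_s: 14.68
ee_pos: [0.4413, -0.0587, 0.2596]
eef_rot: [2.953, -0.955, 1.982]
force: [0.4, -0.7, -0.3]
grip_width: 0.0845
grip_force: 0.0
8 x  -0.34 0.43 0.43 0.46 -0.15 -0.32  via [0.498, -0.012, 0.186]
```

```bash
python3 -m inch '.8 -.34 .43 .43 .46 -.15 -.32;.8 -.34 .43 .43 .46 -.15 -.32;.8 -.34 .43 .43 .46 -.15 -.32;.8 -.34 .43 .43 .46 -.15 -.32;.8 -.34 .43 .43 .46 -.15 -.32;.8 -.34 .43 .43 .46 -.15 -.32;.8 -.34 .43 .43 .46 -.15 -.32;.8 -.34 .43 .43 .46 -.15 -.32;.8 0 0 0 0 0 0'
python3 - <<'E'
from goals import *
rows(tcp(g2,R2),R2,5)
E
```

```text
time_s: 15.8
ee_pos: [0.522, 0.0231, 0.1371]
eef_rot: [-3.142, -0.701, 2.602]
force: [0.2, -0.5, 0.6]
grip_width: 0.0849
grip_force: 0.0
5 x  -0.0 -0.01 0.72 0.0 -0.0 -0.0  via [0.486, 0.044, 0.088]
```

```bash
python3 -m inch '.8 0 -.01 .72 0 0 0;.8 0 -.01 .72 0 0 0;.8 0 -.01 .72 0 0 0;.8 0 -.01 .72 0 0 0;.8 0 -.01 .72 0 0 0;.8 0 0 0 0 0 0'; python3 -m inch '-1 0 0 0 0 0 0;-1 0 0 0 0 0 0;-1 0 0 0 0 0 0;-1 0 0 0 0 0 0;-1 0 0 0 0 0 0' 30; bash log.sh
```

```text
time_s: 16.55
ee_pos: [0.4612, 0.0556, 0.0555]
eef_rot: [-3.141, -0.7, 2.597]
force: [1.1, -0.2, 0.3]
grip_width: 0.0846
grip_force: 0.0
time_s: 17.18
ee_pos: [0.4625, 0.0553, 0.0562]
eef_rot: [3.141, -0.697, 2.599]
force: [3.0, -1.9, 6.4]
grip_width: 0.0598
grip_force: 30.0
q [-0.116  0.678  1.497  0.27   1.616 -1.223] p [0.4625 0.0553 0.0562] rpy [ 3.141 -0.697  2.599]
```

```bash
cat >> goals.py <<'E'
p2=np.array([.4625,.0553,.0562]); Rg2=R.from_euler('xyz',[3.141,-.697,2.599]).as_matrix()
yaz2=np.degrees(np.arctan2(Rg2[1,2],Rg2[0,2])); Rq2=upright(yaz2)
o2=pc+[0,0,.045]-Rq2@[0,0,.03]; o2=o2+Rq2[:,2]*((p2-(o2+Rq2@[0,0,.03]))@Rq2[:,2])  # pot origin, centred between fingers
Rpt2=Rg2.T@Rq2; ppt2=Rg2.T@(o2-p2); BAR=np.array([.088,.037,.03])
org=np.array([.596,.296,0]); sy=46.7; S=np.c_[u(sy),u(sy+90),[0,0,1]]
def hang(x,y,z,R_=None):
    Rp=upright(sy); Rt=Rp@Rpt2.T; bar=org+S@[x,y,z]; return (bar-Rp@BAR)-Rt@ppt2,Rt
E
python3 - <<'E'
from goals import *
print(yaz2,o2)
rows(p2+[0,0,.15],Rg2,6,p2,Rg2)
p,Rt=hang(-.085,0,.295); rows(p,Rt,14,p2+[0,0,.15],Rg2); print(p)
for h in((-.085,0,.295),(-.003,0,.295),(-.003,0,.247)): p,Rt=hang(*h); print(p,[q.round(2) for q in ik(p,Rt,n=6)])
E
python3 -m inch '-1 0 0 0 0 0 0' | grep force
```

```text
148.85883257197597 [0.48284024 0.07806104 0.061     ]
6 x  0.53 0.0 -0.64 0.0 0.0 0.0  via [0.462, 0.055, 0.156]
14 x  0.29 0.23 0.26 -0.47 -0.0 0.56  via [0.457, 0.159, 0.204]
[0.51619701 0.21131512 0.2022    ]
[0.51619701 0.21131512 0.2022    ] [array([0.12, 0.05, 1.98, 0.72, 0.67, 0.4 ])]
[0.57243411 0.27099249 0.2022    ] [array([0.23, 0.21, 1.8 , 0.65, 0.63, 0.55])]
[0.57243411 0.27099249 0.1542    ] [array([0.23, 0.27, 1.85, 0.76, 0.54, 0.42])]
force: [2.5, -1.6, 5.4]
grip_force: 30.0
```

```bash
python3 -m inch '-1 .53 0 -.64 0 0 0;-1 .53 0 -.64 0 0 0;-1 .53 0 -.64 0 0 0;-1 .53 0 -.64 0 0 0;-1 .53 0 -.64 0 0 0;-1 .53 0 -.64 0 0 0'
python3 -m inch '-1 .29 .23 .26 -.47 0 .56;-1 .29 .23 .26 -.47 0 .56;-1 .29 .23 .26 -.47 0 .56;-1 .29 .23 .26 -.47 0 .56;-1 .29 .23 .26 -.47 0 .56;-1 .29 .23 .26 -.47 0 .56;-1 .29 .23 .26 -.47 0 .56'
python3 - <<'E'
from goals import *
p,Rt=hang(-.085,0,.295); rows(p,Rt,7)
E
```

```text
time_s: 18.05
ee_pos: [0.4628, 0.055, 0.2058]
eef_rot: [-3.141, -0.699, 2.598]
force: [0.5, -0.9, -1.3]
grip_width: 0.0598
grip_force: 30.0
time_s: 18.92
ee_pos: [0.4526, 0.1466, 0.2024]
eef_rot: [-3.141, -0.698, 1.7]
force: [1.0, -0.2, -1.7]
grip_width: 0.06
grip_force: 29.9
7 x  0.3 0.22 0.25 -0.47 -0.0 0.55  via [0.482, 0.191, 0.202]
```

```bash
python3 -m inch '-1 .3 .22 .25 -.47 0 .55;-1 .3 .22 .25 -.47 0 .55;-1 .3 .22 .25 -.47 0 .55;-1 .3 .22 .25 -.47 0 .55;-1 .3 .22 .25 -.47 0 .55;-1 .3 .22 .25 -.47 0 .55;-1 .3 .22 .25 -.47 0 .55;-1 0 0 0 0 0 0'
python3 - <<'E'
from goals import *
from h import *
o=ctrl.get_obs();R0=R.from_euler('xyz',o["eef_rot"]).as_matrix();Rp=R0@Rpt2;op=o["ee_pos"]+R0@ppt2
bar=op+Rp@BAR; print("bar pred world",bar.round(4),"stand",(S.T@(bar-org)).round(4),"pot x",Rp[:,0].round(3))
p,Rt=hang(-.003,0,.295); rows(p,Rt,4)
for n in("scene","top"):
    c=camera(n); np.savez(n+"4.npz",**c)
    W=cloud(c).reshape(-1,3);W=W[np.isfinite(W[:,0])]; L=(W-org)@S*1000
    b=L[(abs(L[:,1])<30)&(L[:,0]<-60)&(L[:,0]>-110)&(L[:,2]>285)&(L[:,2]<310)]
    h=L[(abs(L[:,1])<14)&(L[:,0]<35)&(L[:,0]>-40)&(L[:,2]>232)&(L[:,2]<275)]
    t=h[h[:,0]<np.percentile(h[:,0],20)] if len(h) else h
    print(n,"bar",len(b),b.mean(0).round(1) if len(b) else '', np.percentile(b[:,1],[3,97]).round(1) if len(b) else '',"hook",len(h),np.median(h,0).round(1) if len(h) else '',"tipx",np.percentile(h[:,0],2).round(1) if len(h) else '',t.mean(0).round(1))
    if n=="scene":
        print(proj(c,bar),proj(c,org+S@[-.026,0,.264])); cv2.imwrite("pics/s4.png",cv2.resize(c["img"][200:440,340:580],(600,600),interpolation=2))
E
```

```text
time_s: 19.92
ee_pos: [0.5147, 0.2133, 0.2029]
eef_rot: [3.133, -0.701, 0.829]
force: [-0.4, -0.2, -1.3]
grip_width: 0.0601
grip_force: 30.0
bar pred world [0.5353 0.2364 0.2958] stand [-0.085   0.0033  0.2958] pot x [-0.007  0.001  1.   ]
4 x  0.52 0.02 0.44 -0.0 -0.01 0.01  via [0.558, 0.257, 0.202]
scene bar 140 [-82.1   1.8 294.8] [-16.8  21.4] hook 271 [ -3.3  -1.2 242.8] tipx -26.0 [-22.4  -0.7 260.7]
[447.04908722 258.712954  ] [460.71291058 301.2407447 ]
top bar 78 [-86.1   2.3 297.3] [-16.7  22.4] hook 90 [  5.3   0.8 244.9] tipx -29.2 [-23.6   0.9 262.6]
```

View pics/s4.png

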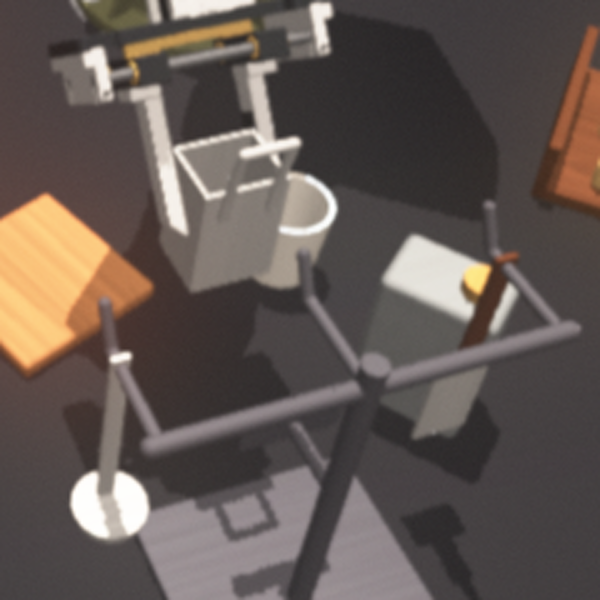

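The bar is at crop (270,147), level and in line with the free hook tip at (303,258). The cameras agree with the prediction within about 3 mm. I'll move over the hook.

```bash
python3 -m inch '-1 .52 .02 .44 0 -.01 .01;-1 .52 .02 .44 0 -.01 .01;-1 .52 .02 .44 0 -.01 .01;-1 .52 .02 .44 0 -.01 .01;-1 0 0 0 0 0 0'
cat > bar.py <<'E'
from goals import *
from station import ctrl
o=ctrl.get_obs();R0=R.from_euler('xyz',o["eef_rot"]).as_matrix();Rp=R0@Rpt2;bar=o["ee_pos"]+R0@ppt2+Rp@BAR
print("bar stand",(S.T@(bar-org)).round(4),"pot x",(S.T@Rp[:,0]).round(3),"f",(S.T@o["force"]).round(1))
E
python3 bar.py
python3 - <<'E'
from goals import *
p,Rt=hang(-.003,0,.256); rows(p,Rt,3)
from h import *
for n in("scene","top"):
    c=camera(n)
    W=cloud(c).reshape(-1,3);W=W[np.isfinite(W[:,0])]; L=(W-org)@S*1000
    b=L[(abs(L[:,1])<30)&(L[:,0]<25)&(L[:,0]>-30)&(L[:,2]>285)&(L[:,2]<310)]
    print(n,"bar",len(b),b.mean(0).round(1) if len(b) else '')
    if n=="scene": cv2.imwrite("pics/s5.png",cv2.resize(c["img"][220:400,380:560],(600,600),interpolation=2))
E
```

```text
time_s: 20.65
ee_pos: [0.5728, 0.2702, 0.2015]
eef_rot: [3.14, -0.692, 0.819]
force: [-0.7, -1.3, -3.9]
grip_width: 0.0599
grip_force: 30.0
bar stand [-0.0028 -0.0006  0.2941] pot x [0.005 0.001 1.   ] f [-1.4 -0.4 -3.9]
3 x  -0.27 -0.01 0.33 -0.0 0.01 0.01  via [0.573, 0.271, 0.176]
scene bar 154 [-11.2  -3.1 294.1]
top bar 79 [-15.   -1.6 297.1]
```

View pics/s5.png

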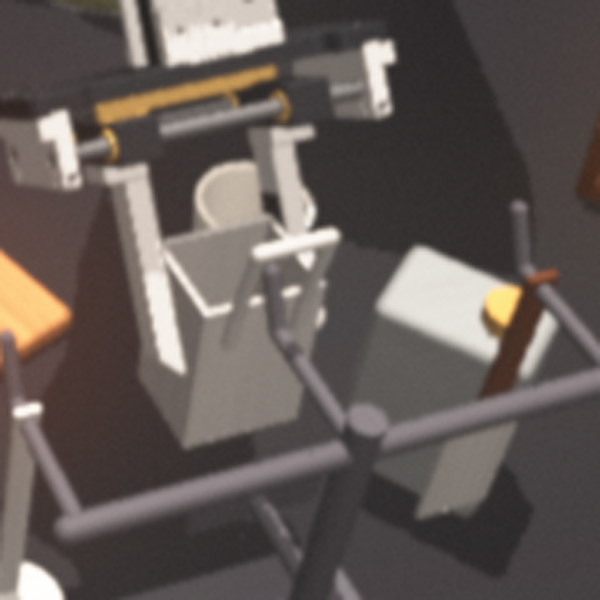

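The bar is at crop (297,243), past the hook tip at (270,265), with the tip between the legs. The cameras put the bar about 10 mm short of the prediction, so I'll check whether the pot has pitched in the grip.

```bash
python3 bar.py
python3 - <<'E'
from goals import *
from h import *
def ana(c,lab,x0):
    W=cloud(c).reshape(-1,3);W=W[np.isfinite(W[:,0])]; L=(W-org)@S*1000
    b=L[(abs(L[:,1])<32)&(abs(L[:,0]-x0)<35)&(L[:,2]>165)&(L[:,2]<245)&(abs(L[:,1])<26)]
    # back face: plane x = a + k z, robust
    f=b[abs(b[:,1])<11] if 0 else b
    best=0
    rng=np.random.default_rng(0)
    for _ in range(500):
        i=rng.choice(len(f),3,False)
        try:s=np.linalg.solve(np.c_[np.ones(3),f[i][:,1:]],f[i][:,0])
        except Exception: continue
        I=abs(f[:,0]-np.c_[np.ones(len(f)),f[:,1:]]@s)<2.5
        if I.sum()>best and abs(s[2])<.4 and abs(s[1])<.4: best=I.sum();B=I
    s=np.linalg.lstsq(np.c_[np.ones(B.sum()),f[B][:,1:]],f[B][:,0],rcond=None)[0]
    print(lab,len(f),best,"x at z200",(s[0]+200*s[2]).round(1),"dx/dy",s[1].round(3),"dx/dz",s[2].round(3))
ana(dict(np.load("scene4.npz")),"pre",-97)
c=camera("scene");ana(c,"now",-20)
W=cloud(c).reshape(-1,3);W=W[np.isfinite(W[:,0])]; L=(W-org)@S*1000
for lo in(275,282,289,296):
    b=L[(abs(L[:,1])<30)&(abs(L[:,0])<40)&(L[:,2]>lo)&(L[:,2]<lo+7)]; print(lo,len(b),np.percentile(b[:,0],[5,50,95]).round(1),np.percentile(b[:,1],[5,95]).round(1)) if len(b) else 0
E
```

```text
bar stand [-0.0033 -0.0007  0.2947] pot x [0.004 0.001 1.   ] f [-1.8  0.5 -3.3]
pre 886 832 x at z200 -95.5 dx/dy -0.018 dx/dz -0.003
now 1035 830 x at z200 -19.6 dx/dy 0.001 dx/dz -0.058
275 35 [-16.2 -12.9 -11.4] [-22.   15.1]
282 31 [-14.6 -12.  -10.1] [-21.7  16.4]
289 73 [-14.5 -10.8  -9.1] [-21.7  15.8]
296 71 [-15.2 -12.4  -9.5] [-19.4  14.3]
```

The depth data shows a 3.3° pitch. The rim, 43 mm below the bar, touched the underside of the hook's slope because I came in too high. Lowering takes it clear, and the bar is already past the tip.

```bash
python3 -m inch '-1 -.22 0 .27 0 0 0;-1 -.22 0 .27 0 0 0;-1 -.22 0 .27 0 0 0;-1 0 0 0 0 0 0' | grep -E "force|ee"; python3 bar.py
cat > look.py <<'E'
from goals import *
from h import *
c=camera("scene")
W=cloud(c).reshape(-1,3);W=W[np.isfinite(W[:,0])]; L=(W-org)@S*1000
f=L[(abs(L[:,1])<26)&(L[:,0]<0)&(L[:,0]>-60)&(L[:,2]>145)&(L[:,2]<200)]
best=0;rng=np.random.default_rng(0)
for _ in range(500):
    i=rng.choice(len(f),3,False)
    try:s=np.linalg.solve(np.c_[np.ones(3),f[i][:,1:]],f[i][:,0])
    except Exception: continue
    I=abs(f[:,0]-np.c_[np.ones(len(f)),f[:,1:]]@s)<2.5
    if I.sum()>best and abs(s[2])<.4 and abs(s[1])<.4: best=I.sum();B=I
s=np.linalg.lstsq(np.c_[np.ones(B.sum()),f[B][:,1:]],f[B][:,0],rcond=None)[0]
print("face",best,"x@z175",(s[0]+175*s[2]).round(1),"dx/dy",s[1].round(3),"dx/dz",s[2].round(3))
b=L[(abs(L[:,1])<26)&(abs(L[:,1])>8)&(L[:,0]>-35)&(L[:,0]<25)&(L[:,2]>215)&(L[:,2]<310)]
z=np.percentile(b[:,2],97); t=b[b[:,2]>z-6]; print("bar top z",z.round(1),"x",np.percentile(t[:,0],[10,50,90]).round(1),"y",np.percentile(t[:,1],[3,97]).round(1))
E
python3 look.py
```

```text
ee_pos: [0.5729, 0.2707, 0.1704]
eef_rot: [3.14, -0.693, 0.817]
force: [0.1, 0.1, -1.8]
grip_force: 30.0
bar stand [-0.0025 -0.0004  0.2631] pot x [0.004 0.001 1.   ] f [ 0.1  0.  -1.8]
face 626 x@z175 -19.2 dx/dy 0.003 dx/dz -0.059
bar top z 266.2 x [-13.5 -10.8  -9.2] y [-21.4  17.1]
```

```bash
python3 -m inch '-1 .18 0 .15 0 0 0;-1 0 0 0 0 0 0;-1 -.13 0 .15 0 0 0;-1 -.13 0 .15 0 0 0;-1 0 0 0 0 0 0' | grep -E "force|ee"; python3 bar.py; python3 look.py
```

```text
ee_pos: [0.5777, 0.2756, 0.1589]
eef_rot: [3.139, -0.694, 0.817]
force: [-0.0, 0.4, -2.1]
grip_force: 30.0
bar stand [ 0.0042 -0.0005  0.2516] pot x [0.003 0.001 1.   ] f [ 0.3  0.3 -2.1]
face 580 x@z175 -13.0 dx/dy 0.002 dx/dz -0.055
bar top z 254.6 x [-7.  -4.1 -2. ] y [-21.3  17.4]
```

Bar at x≈-4 and about 4 mm above seating. I'll lower in small steps until the force shows contact.

```bash
python3 -m inch '-1 -.045 0 .055 0 0 0;-1 0 0 0 0 0 0' | grep -E "force|ee";python3 -m inch '-1 -.03 0 .036 0 0 0;-1 0 0 0 0 0 0' | grep -E "force|ee"; python3 -m inch '-1 -.022 0 .026 0 0 0;-1 0 0 0 0 0 0' | grep -E "force|ee"; python3 look.py
```

```text
ee_pos: [0.5779, 0.2757, 0.1575]
eef_rot: [3.138, -0.695, 0.818]
force: [0.0, -0.2, -2.4]
grip_force: 30.0
ee_pos: [0.578, 0.2757, 0.1561]
eef_rot: [3.138, -0.695, 0.818]
force: [1.0, 0.5, -0.3]
grip_force: 30.0
ee_pos: [0.5779, 0.2757, 0.1551]
eef_rot: [3.138, -0.695, 0.818]
force: [-0.7, 0.0, -1.7]
grip_force: 30.0
face 562 x@z175 -13.0 dx/dy 0.001 dx/dz -0.059
bar top z 250.9 x [-7.  -4.  -1.8] y [-21.3  16.3]
```

```bash
python3 -m inch '-1 -.022 0 .026 0 0 0;-1 0 0 0 0 0 0' | grep -E "force|ee"; python3 -m inch '-1 -.022 0 .026 0 0 0;-1 0 0 0 0 0 0' | grep -E "force|ee"; python3 look.py
```

```text
ee_pos: [0.578, 0.2757, 0.1542]
eef_rot: [3.138, -0.695, 0.818]
force: [-0.5, 0.4, -1.3]
grip_force: 30.0
ee_pos: [0.5783, 0.2758, 0.1537]
eef_rot: [3.138, -0.696, 0.818]
force: [-2.2, -1.2, 3.9]
grip_force: 30.0
face 561 x@z175 -12.9 dx/dy -0.002 dx/dz -0.064
bar top z 249.6 x [-6.9 -3.7 -1.7] y [-21.5  16.8]
```

Contact: the force went from -1.8 N to +3.9 N, so the bar is seated. I'll release gently.

```bash
python3 -m inch '.33 0 0 0 0 0 0;.45 0 0 0 0 0 0;.6 0 0 0 0 0 0;.6 0 0 0 0 0 0;.6 0 0 0 0 0 0' 5; python3 look.py
python3 -m inch '.6 0 0 -.2 0 0 0;.6 0 0 -.5 0 0 0;.6 0 0 -1 0 0 0;.6 0 0 -1 0 0 0;.6 0 0 -1 0 0 0;.6 0 0 -1 0 0 0;.6 0 0 -1 0 0 0;.6 0 0 0 0 0 0'; python3 look.py
python3 - <<'E'
from h import *
c=camera("scene"); cv2.imwrite("pics/s6.png",cv2.resize(c["img"][160:460,140:580],(800,545),interpolation=2))
E
```

```text
time_s: 24.0
ee_pos: [0.5779, 0.2757, 0.1531]
eef_rot: [3.138, -0.695, 0.818]
force: [0.8, 0.5, -0.7]
grip_width: 0.0751
grip_force: 0.0
face 561 x@z175 -10.1 dx/dy 0.004 dx/dz -0.101
bar top z 249.6 x [-7.1 -4.2 -2. ] y [-21.   16.9]
time_s: 25.05
ee_pos: [0.5026, 0.1954, 0.287]
eef_rot: [3.134, -0.698, 0.819]
force: [0.2, -0.0, -0.1]
grip_width: 0.0754
grip_force: 0.0
face 562 x@z175 -10.0 dx/dy 0.005 dx/dz -0.101
bar top z 249.7 x [-6.9 -4.  -1.9] y [-21.4  16.8]
```

View pics/s6.png

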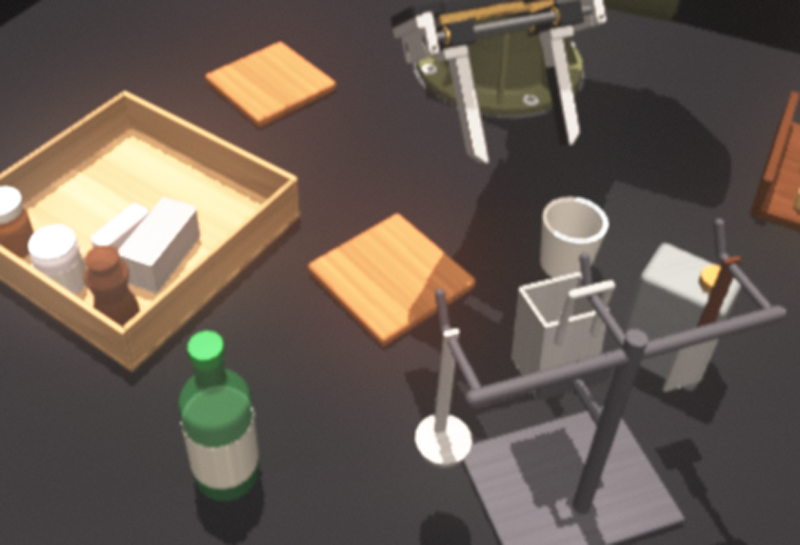

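The pot hangs on the middle hook: bar at (590,292), pot body at (560,335). It rests steadily against the back-rest with a lean of about 6°. The gripper is clear, the other goods are still in the crate, and the bottle, tin and cup are standing.

```bash
python3 -c "
from station import ticket; print(ticket.hand_in())"
```

```text
the job is handed in; nothing more can be done
None
```

The pot was stood upright on the farthest board and let go, then regrasped across its width and hung on the middle hook, back to the stand; at the last look it hung still, leaning about 6° onto the back-rest, and I handed the job in at about 25 s of the 58 s allowed.

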